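Switch on the inspection bench at its isolator

TASK

Switch the inspection bench on: of the three grey control boxes, find the isolator, the one whose lever carries a crossbar, and throw that lever all the way over from the side it leans to now until it rests on the stop at the other side. Leave the dimmer lever with the ball end where it has been set.

Things in the scene. Friction and masses are not known exactly. Their poses are not given: they have to be found in the camera images.
- isolator_base: fixed grey box of the isolator, 120 x 80 mm, its top 46 mm above the bench, on a 150 x 50 x 4 mm foot plate; at any of three places, turned any way. Origin: centre of its underside. Its x axis (along the 120 mm side) points from the off side to the on side; z is up. The lever's hinge axis is parallel to its y axis, 55 mm above the origin, between two cheeks 63 mm high.
- isolator (a joint): angle of the isolator's lever: 0 = off, leaning 0.6 rad to the box's -x side; 1.2 = on, leaning 0.6 rad to its +x side; upright at 0.6; stops at both ends. It is over-centre: the heavy crossbar holds it on either stop, about 0.8 N at the crossbar starts it moving, and once 0.15 rad past upright it falls the rest of the way by itself.
- isolator_bar (a point): centre of the steel crossbar on the isolator's lever: a round bar 16 mm thick and 66 mm long, parallel to the hinge, on the end of a round steel stem 10 mm thick, 75 mm from the hinge axis (lever 150 g). It stands 117 mm above the bench at either end stop, 130 mm when upright, and moves with the lever.
- dimmer_ball (a point): centre of the black ball, 24 mm across, on the end of the dimmer's lever, 60 mm from that lever's hinge, on a second grey box of the same size. This lever stays wherever it is set, by friction. It must not be moved. (The third such box has a flat rotary knob and no lever.)

How it is judged:
At the end, for the whole second after the job is handed in: the isolator's lever is over at its on stop (within 10 degrees of 1.2 rad) and at rest, and the dimmer's ball is within 12 mm of where it was at the start (value of joint isolator above 1.03 rad and velocity of joint isolator between -0.1 and 0.1 rad/s and distance of dimmer_ball from where it was at the start of the episode below 0.012 m); the robot touches nothing.
It fails at once if the dimmer lever is moved (its ball shifts 12 mm or more) (distance of dimmer_ball from where it was at the start of the episode above 0.012 m).
It also fails if it takes over 29 s, if anything falls off the work surface, if the arm or the gripper's body presses on something with over 40 N, if the wrist force passes 120 N, or if a joint passes its speed limit or range.

ROBOT

A 7-joint arm with a two-finger parallel gripper is mounted at the origin on the work surface. World frame = base frame: x ahead of the robot, y to its left, z up, the work surface at z = 0. Lengths are in m, angles in rad, forces in N, time in s.
With the tool pointing down it reaches from about 0.425 to 0.875 m from the base axis. Payload 8.4 kg.
Tool frame: the origin (TCP) lies midway between the tips of the shut fingers; the grasp point (between the pads) lies 19 mm behind it; z points along the fingers, y is the line along which they close (so a half turn about z gives the same grasp; the last joint's range is limited). The gripper opens to 85 mm and grips with 20 to 120 N. Pads are 22 mm wide; open, the fingers measure 114 mm over their backs; the gripper's body (76 mm by 85 mm) begins 54 mm behind the grasp point. The pads swing forward as they close: fully open they stand 13 mm farther back than shut.
Start: joints at [-1.286, 0.333, 0.04, 1.465, -0.013, 1.343, -0.059], TCP at [0.243, 0.603, 0.231] pointing down, gripper open.
Joint ranges: [-2.58, 2.58], [-0.38, 2.09], [-1.3, 1.39], [0.25, 2.4], [-1.5, 4.64], [0.08, 2.09], [-2.65, 2.65]. Speed limits (rad/s): [2.22, 2.22, 2.79, 2.79, 3.14, 3.14, 3.14].

INTERFACE

Orientations are given as a rotation vector (axis times angle).
In Python, from workcell import ctrl gives the robot as it stands. The module is installed in compiled form; this text tells all that it offers.
- The arm moves only by the tool servo_tool, never from a script. Its argument "moves" is a list that holds one entry, the list of rows, each a list of 7 numbers: the closure, from 0 (fully open) to 1 (shut), then the shift along the tool's x, y, z in units of 0.3 m (1.0 is 0.3 m), then the turn, a rotation vector about the tool's x, y, z in units of 90 degrees (1.0 is 90 degrees). In form: [[[claw, x, y, z, rx, ry, rz], ...]]. A call has 1 to 5 rows; each row is the pose to reach, as a shift and turn from the pose commanded when the call began, along the tool's axes at that moment; what a row does not reach only later rows make up. A row lasts 1/8 s, in which the tool goes at most 62.5 mm and 10.7 degrees, less where a joint would pass 70% of its speed; a pose out of reach is approached as far as the arm can. A call with a number of a shift or a turn outside -1 to 1 is refused whole. A call with a gripper value outside its range is refused whole. The fingers move at their own pace and stop on an object; "newtons" is the grip in N (left out, the last holds). Time passes only in rows, so rows that repeat a pose let the fingers close. It gives the time, the measured TCP pose, the force, the opening and the grip force at its end, in the units of the state.
- ctrl.get_obs(): the state, without advancing time (a new reading comes with each control period).
- ctrl.get_image(name): name is "side" or "top" or "wrist"; returns a dict with "image" (420x560x3 uint8, blue, green, red), "depth" (420x560 float32, m along the optical axis (not along the pixel's ray), 0 where there is no reading), "intrinsics" (3x3 intrinsics, pixels), "view" (4x4, takes a point from world to camera coordinates); the wrist camera has in their place "tool_from_camera" (4x4, takes a point from camera to tool coordinates, whose origin is the TCP and whose axes are the flange's). Camera axes: x right, y down, z forward; pixel columns grow to the right and rows downward; lengths in m; the calibration is good to about 2 mm. A picture is of the moment at which its call begins: read the wrist's pose just before it.
- ctrl.finish_job(): hands the job in; it is judged then, once.
The state is a dict: "clock": time; "joint_positions": joint angles; "joint_velocities": joint speeds; "joint_torque": joint torques, N m; "eef_pos": TCP position; "tcp_rot": TCP orientation; "wrist_force": force on the tool from outside, world axes, zero at the start; "ft_torque": the same for the moment, N m; "finger_gap": opening from 0.0 (shut) to 1.0 (fully open); "finger_force": force on a finger pad.
Only numpy, scipy, OpenCV 4.12 (cv2) and the standard library are available. Lean on these libraries where they do the work, as an engineer would, in place of code of your own. Each camera call takes 0.05 s, during which the arm holds its last target. There are 200 camera calls.

## Working session

There is one attempt and no reset: what is moved stays moved. The work goes in short steps, Python scripts to look and compute and a tool call to move; the robot and the scene stay as the last step left them, time stands still between calls to the robot, and variables do not carry over. Pictures are saved under pics/ and viewed, at most 10 in all, crops included, and the job is handed in when it is done.

Besides the shell and the picture viewer there is one more tool, called after ">>>" in YAML: its name, and indented under it one key for each argument. servo_tool: Moves the arm, as the interface text tells. Its arguments: {"type":"object","properties":{"moves":{"type":"array"},"newtons":{"type":"number"}},"required":["moves"]}

```bash
mkdir -p pics; python3 - <<'E'
from workcell import ctrl
import cv2,numpy as np
o=ctrl.get_obs();print({k:np.round(v,3) for k,v in o.items()})
for n in("top","side"):
    d=ctrl.get_image(n);cv2.imwrite(f"pics/{n}0.png",d["image"]);np.savez(f"{n}0.npz",**d);print(n,d["intrinsics"].round(1).tolist(),d["view"].round(3).tolist())
E
```

```text
{'clock': np.float64(0.0), 'joint_positions': array([-1.286,  0.334,  0.04 ,  1.466, -0.013,  1.343, -0.058]), 'joint_velocities': array([-0.001, -0.   , -0.   ,  0.001, -0.   ,  0.   , -0.001]), 'joint_torque': array([-0.0000e+00, -6.5855e+01,  1.3650e+00, -4.0556e+01,  1.7000e-02,
        1.3000e-02,  0.0000e+00]), 'eef_pos': array([0.243, 0.602, 0.23 ]), 'tcp_rot': array([-5.990e-01, -3.084e+00,  3.000e-03]), 'wrist_force': array([ 0.398, -0.346,  0.443]), 'ft_torque': array([ 0.051, -0.035, -0.03 ]), 'finger_force': np.float64(0.0), 'finger_gap': np.float64(1.001)}
top [[501.5, 0.0, 273.9], [0.0, 501.5, 210.6], [0.0, 0.0, 1.0]] [[-0.018, -1.0, -0.001, -0.009], [-0.996, 0.018, -0.083, 0.539], [0.083, -0.0, -0.997, 1.179], [0.0, 0.0, 0.0, 1.0]]
side [[396.0, 0.0, 274.6], [0.0, 396.0, 216.9], [0.0, 0.0, 1.0]] [[-0.747, -0.664, 0.011, 0.421], [-0.44, 0.482, -0.758, 0.312], [0.498, -0.571, -0.652, 0.584], [0.0, 0.0, 0.0, 1.0]]
```

View pics/top0.png

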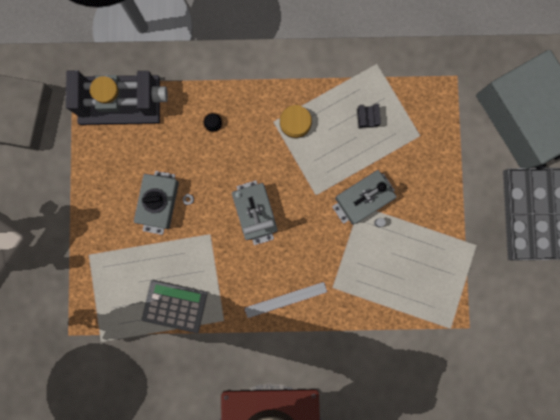

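View pics/side0.png

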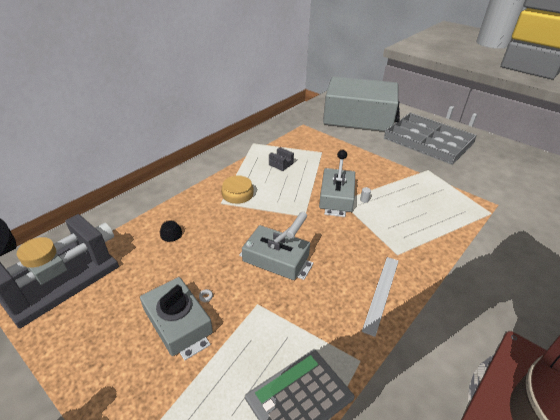

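The isolator is the middle box, at about (255,211) in the top view and (278,250) in the side view. The ball lever is at (380,190) top, and the knob box is at (155,200) top. I'll enlarge the isolator next.

```bash
python3 - <<'E'
import cv2,numpy as np
a=cv2.imread("pics/top0.png")[175:250,220:290];b=cv2.imread("pics/side0.png")[200:285,235:320]
f=lambda i:cv2.resize(i,(400,int(400*i.shape[0]/i.shape[1])),interpolation=cv2.INTER_CUBIC)
a,b=f(a),f(b);h=min(len(a),len(b));cv2.imwrite("pics/c0.png",np.hstack([a[:h],b[:h]]))
d=np.load("top0.npz");V=np.linalg.inv(d["view"]);K=d["intrinsics"]
z=d["depth"];v,u=np.mgrid[0:420,0:560]
P=np.stack([(u-K[0,2])/K[0,0]*z,(v-K[1,2])/K[1,1]*z,z,np.ones_like(z)],-1)@V.T
np.save("topP.npy",P)
for n,(x0,x1,y0,y1) in dict(iso=(225,285,175,250),dim=(330,400,165,225)).items():
    Q=P[y0:y1,x0:x1,:3].reshape(-1,3)
    top=Q[(abs(Q[:,2]-.046)<.006)]; hi=Q[Q[:,2]>.075]
    r=cv2.minAreaRect((top[:,:2]*1000).astype(np.float32));print(n,r,cv2.boxPoints(r).round().tolist())
    for lo in(.06,.075,.09,.105,.115,.12):
        k=Q[(Q[:,2]>lo)];print(lo,len(k),k.mean(0).round(3) if len(k) else'', k.min(0).round(3) if len(k) else '',k.max(0).round(3) if len(k) else '')
E
```

```text
iso ((537.7193603515625, 29.270687103271484), (120.06719970703125, 79.9178695678711), 15.776912689208984) [[469.0, 51.0], [491.0, -26.0], [606.0, 7.0], [585.0, 84.0]]
0.06 343 [0.502 0.018 0.182] [ 0.439 -0.018  0.06 ] [0.552 0.05  1.219]
0.075 282 [0.495 0.015 0.208] [ 0.439 -0.018  0.076] [0.529 0.05  1.219]
0.09 267 [0.493 0.015 0.215] [ 0.439 -0.018  0.09 ] [0.519 0.05  1.219]
0.105 248 [0.492 0.014 0.224] [ 0.439 -0.018  0.106] [0.513 0.05  1.219]
0.115 237 [0.491 0.014 0.23 ] [ 0.439 -0.018  0.115] [0.512 0.05  1.219]
0.12 208 [0.49  0.014 0.245] [ 0.439 -0.018  0.12 ] [0.51  0.05  1.219]
dim ((566.9457397460938, -234.9521942138672), (79.80219268798828, 121.14213562011719), 31.584793090820312) [[501.0, -204.0], [565.0, -307.0], [633.0, -266.0], [569.0, -162.0]]
0.06 198 [ 0.563 -0.228  0.19 ] [ 0.439 -0.269  0.06 ] [ 0.593 -0.018  1.219]
0.075 132 [ 0.561 -0.224  0.253] [ 0.439 -0.269  0.076] [ 0.593 -0.018  1.219]
0.09 116 [ 0.56  -0.221  0.277] [ 0.439 -0.269  0.091] [ 0.593 -0.018  1.219]
0.105 108 [ 0.558 -0.219  0.29 ] [ 0.439 -0.269  0.108] [ 0.593 -0.018  1.219]
0.115 79 [ 0.55  -0.206  0.355] [ 0.439 -0.268  0.115] [ 0.59  -0.018  1.219]
0.12 28 [ 0.495 -0.112  0.788] [ 0.439 -0.264  0.12 ] [ 0.587 -0.018  1.219]
```

View pics/c0.png

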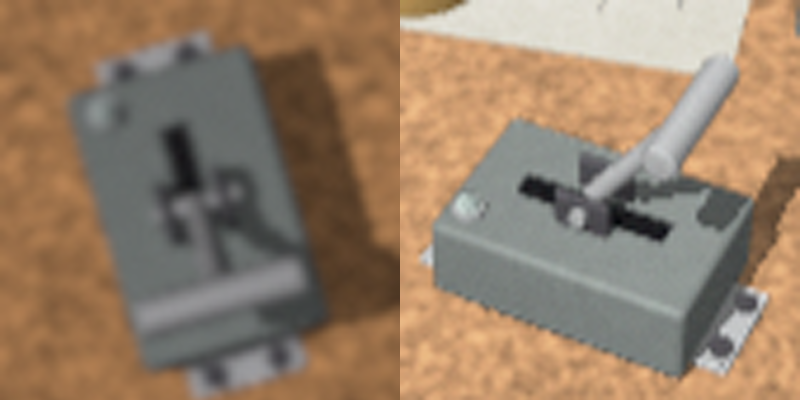

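The bar shows on the near-robot side of the isolator (crossbar at about (245,230) in the top view), so it leans toward -x world and "on" is away from the robot. I'll check the bar point against the box geometry and compute the shifts.

```bash
cat > h.py <<'E'
from workcell import ctrl
import numpy as np
from scipy.spatial.transform import Rotation as R
C=np.array([.538,.029]);U=np.array([115,33.])/np.hypot(115,33)
def shift(p,frm):
    o=ctrl.get_obs();return (R.from_rotvec(o["tcp_rot"]).as_matrix().T@(np.array(p)-frm)/.3).round(3)
E
python3 - <<'E'
from h import *
import cv2
P=np.load("topP.npy")[175:250,225:285,:3].reshape(-1,3);k=P[(P[:,2]>.108)&(P[:,2]<.14)]
print(len(k),cv2.minAreaRect((k[:,:2]*1000).astype(np.float32)),k[:,2].max())
d=(k[:,:2]-C);print("along u",(d@U).min(),(d@U).max(),"across",(d@[-U[1],U[0]]).min(),(d@[-U[1],U[0]]).max())
print("bar pred",C-.042*U)
T=np.load("topP.npy")[...,:3];m=(T[...,2]>.1)&(T[...,2]<.4)
print("tallest near path",[T[60:130,60:170,2].max()])
o=ctrl.get_obs();s=o["eef_pos"];print(R.from_rotvec(o["tcp_rot"]).as_matrix().round(3).tolist())
A=C-.088*U
print(A,"via",shift([.42,.33,.23],s),"above",shift([*A,.23],s))
print("down",shift([*A,.109],np.array([*A,.23])),"push 10cm",shift([*(A+.1*U),.109],np.array([*A,.109])))
E
```

```text
220 ((498.9283752441406, 18.174701690673828), (20.167768478393555, 65.1195297241211), 15.968587875366211) 0.13130703551377176
along u -0.050641311989598654 -0.03045909219587939 across -0.03218632063591001 0.03293034257399176
bar pred [0.49762927 0.01741536]
tallest near path [np.float64(1.2190744242986336)]
[[-0.927, 0.375, -0.0], [0.375, 0.927, -0.001], [-0.0, -0.002, -1.0]]
[0.4534137  0.00472741] via [-0.886 -0.621  0.003] above [-1.395 -1.585  0.004]
down [0.    0.001 0.403] push 10cm [-0.263  0.205 -0.   ]
```

The bar matches prediction: 65 mm long, centre about 42 mm on the off side, at the expected height.

>>> servo_tool:
  moves:
    - [[1, -0.88, -0.62, 0, 0, 0, 0], [1, -0.88, -0.62, 0, 0, 0, 0], [1, -0.88, -0.62, 0, 0, 0, 0], [1, -0.88, -0.62, 0, 0, 0, 0], [1, -0.88, -0.62, 0, 0, 0, 0]]
  newtons: 40

```text
clock: 0.72
eef_pos: [0.4136, 0.3381, 0.2312]
tcp_rot: [-0.599, -3.084, 0.0]
wrist_force: [1.2, 0.6, -0.4]
finger_gap: -0.003
finger_force: 0.0
```

>>> servo_tool:
  moves:
    - [[1, -0.51, -0.96, 0, 0, 0, 0], [1, -0.51, -0.96, 0, 0, 0, 0], [1, -0.51, -0.96, 0, 0, 0, 0], [1, -0.51, -0.96, 0, 0, 0, 0], [1, -0.51, -0.96, 0, 0, 0, 0]]

```text
clock: 1.35
eef_pos: [0.4452, 0.0273, 0.2313]
tcp_rot: [0.599, 3.084, 0.001]
wrist_force: [2.0, 0.3, -0.2]
finger_gap: -0.003
finger_force: 0.0
```

```bash
python3 - <<'E'
from h import *
o=ctrl.get_obs();s=o["eef_pos"];A=C-.088*U
print(o["clock"],s,o["tcp_rot"],o["finger_gap"],"above",shift([*A,.23],s),"down",shift([*A,.109],s))
E
```

```text
1.35 [0.44519552 0.02730412 0.23127483] [5.98993417e-01 3.08386587e+00 6.90612074e-04] -0.002812570154653559 above [-0.054 -0.06   0.004] down [-0.054 -0.06   0.408]
```

>>> servo_tool:
  moves:
    - [[1, -0.05, -0.06, 0, 0, 0, 0], [1, -0.05, -0.06, 0, 0, 0, 0], [1, -0.05, -0.06, 0, 0, 0, 0]]

```text
clock: 1.72
eef_pos: [0.4524, 0.0081, 0.2311]
tcp_rot: [-0.597, -3.084, 0.0]
wrist_force: [0.2, 0.2, -0.3]
finger_gap: -0.001
finger_force: 0.0
```

```bash
python3 - <<'E'
from h import *
o=ctrl.get_obs();s=o["eef_pos"];A=C-.088*U
print(s,"down",shift([*A,.109],s))
E
```

```text
[0.45235085 0.00808389 0.23111695] down [-0.008 -0.009  0.407]
```

>>> servo_tool:
  moves:
    - [[1, -0.01, -0.01, 0.15, 0, 0, 0], [1, -0.01, -0.01, 0.3, 0, 0, 0], [1, -0.01, -0.01, 0.4, 0, 0, 0], [1, -0.01, -0.01, 0.41, 0, 0, 0], [1, -0.01, -0.01, 0.41, 0, 0, 0]]

```text
clock: 2.35
eef_pos: [0.4547, 0.0039, 0.1091]
tcp_rot: [0.597, 3.084, 0.0]
wrist_force: [0.3, -0.1, 0.5]
finger_gap: 0.001
finger_force: 0.0
```

```bash
python3 - <<'E'
from h import *
import cv2
o=ctrl.get_obs();s=o["eef_pos"]
print(s,(s[:2]-C)@U,o["wrist_force"],"to u=0",shift([*C,.109],s))
i=ctrl.get_image("side")["image"][150:300,190:390];cv2.imwrite("pics/s1.png",cv2.resize(i,(800,600)))
E
```

```text
[0.45473796 0.00390086 0.10911533] -0.08695510203381311 [ 0.2725963  -0.10601904  0.4796012 ] to u=0 [-0.226  0.181  0.001]
```

View pics/s1.png

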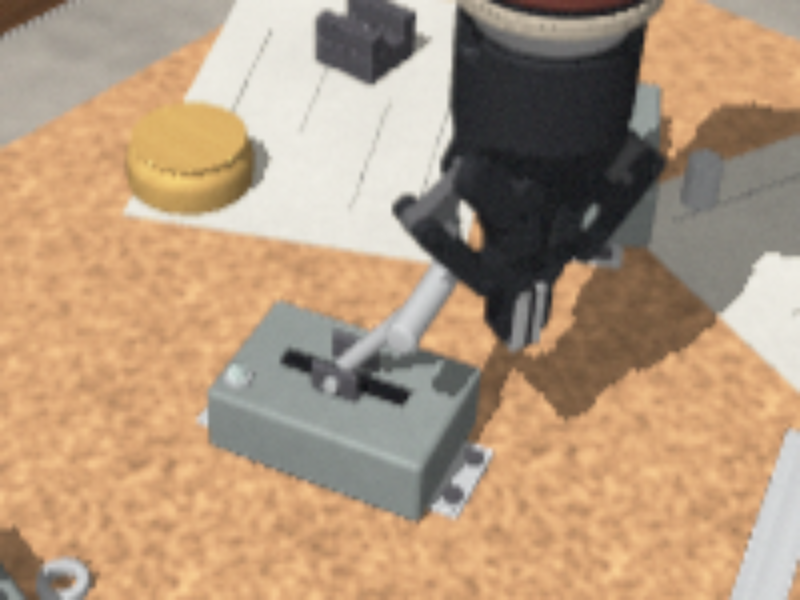

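The shut fingers at (525,315) stand just behind the crossbar, at (420,305), and clear of the box. Now I push.

>>> servo_tool:
  moves:
    - [[1, -0.04, 0.03, 0, 0, 0, 0], [1, -0.08, 0.06, 0, 0, 0, 0], [1, -0.11, 0.09, 0, 0, 0, 0], [1, -0.14, 0.11, 0, 0, 0, 0], [1, -0.16, 0.13, 0, 0, 0, 0]]

```text
clock: 3.02
eef_pos: [0.5142, 0.0214, 0.1082]
tcp_rot: [0.599, 3.084, -0.001]
wrist_force: [-0.4, -0.3, 0.0]
finger_gap: 0.001
finger_force: 0.2
```

>>> servo_tool:
  moves:
    - [[1, -0.02, 0.015, 0, 0, 0, 0], [1, -0.04, 0.03, 0, 0, 0, 0], [1, -0.055, 0.045, 0, 0, 0, 0], [1, -0.07, 0.055, 0, 0, 0, 0], [1, -0.07, 0.055, 0, 0, 0, 0]]

```text
clock: 3.65
eef_pos: [0.5393, 0.0288, 0.1083]
tcp_rot: [0.599, 3.084, -0.0]
wrist_force: [0.2, -0.2, -1.3]
finger_gap: 0.003
finger_force: 0.0
```

```bash
python3 - <<'E'
from h import *
import cv2
o=ctrl.get_obs();s=o["eef_pos"]
print(s,(s[:2]-C)@U,o["wrist_force"])
i=ctrl.get_image("side")["image"][150:300,190:390];cv2.imwrite("pics/s2.png",cv2.resize(i,(800,600)))
E
```

```text
[0.53932287 0.02877411 0.10832474] 0.001209241886068571 [ 0.21223536 -0.17246302 -1.27249389]
```

View pics/s2.png

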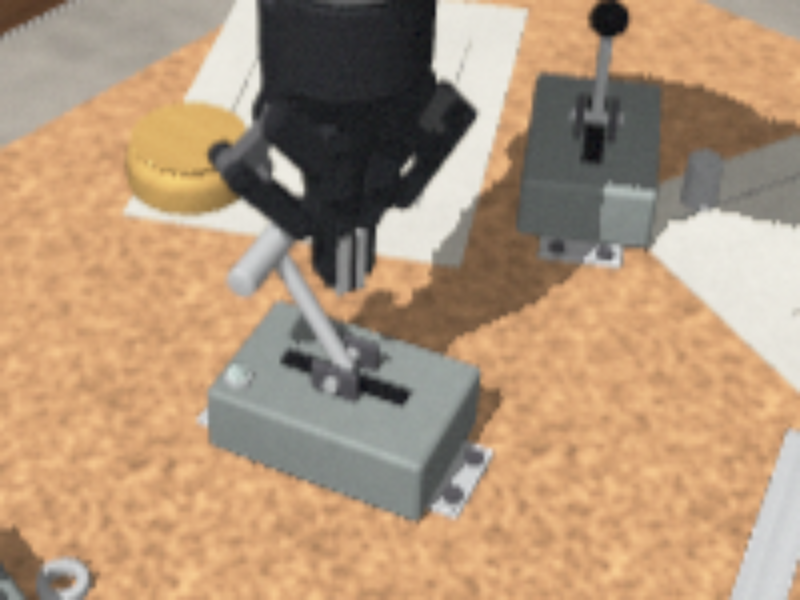

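The lever has fallen over: the bar is at (262,258), leaning to the on side, and the fingers at (345,270) are behind it. The dimmer hasn't been disturbed. I'll back off, lift and check.

>>> servo_tool:
  moves:
    - [[1, 0.04, -0.03, 0, 0, 0, 0], [1, 0.1, -0.08, 0, 0, 0, 0], [1, 0.18, -0.14, 0, 0, 0, 0], [1, 0.22, -0.18, 0, 0, 0, 0], [1, 0.22, -0.18, 0, 0, 0, 0]]

```text
clock: 4.32
eef_pos: [0.4561, 0.003, 0.1083]
tcp_rot: [-0.6, -3.083, -0.002]
wrist_force: [0.3, -0.2, 0.2]
finger_gap: -0.002
finger_force: 0.0
```

>>> servo_tool:
  moves:
    - [[1, 0, 0, -0.15, 0, 0, 0], [1, 0, 0, -0.3, 0, 0, 0], [1, 0, 0, -0.4, 0, 0, 0], [1, 0, 0, -0.4, 0, 0, 0], [1, 0, 0, -0.4, 0, 0, 0]]

```text
clock: 4.95
eef_pos: [0.4575, 0.0035, 0.2277]
tcp_rot: [-0.599, -3.084, 0.0]
wrist_force: [-0.3, -0.9, -0.2]
finger_gap: 0.001
finger_force: 0.0
```

```bash
python3 - <<'E'
from h import *
import cv2
o=ctrl.get_obs();print(o["eef_pos"],o["wrist_force"])
d=ctrl.get_image("top");z=d["depth"];K=d["intrinsics"];v,u=np.mgrid[0:420,0:560]
P=(np.stack([(u-K[0,2])/K[0,0]*z,(v-K[1,2])/K[1,1]*z,z,np.ones_like(z)],-1)@np.linalg.inv(d["view"]).T)[...,:3]
P0=np.load("topP.npy")[...,:3]
f=lambda Q,c,r:Q[(Q[...,2]>.105)&(Q[...,2]<.14)&(np.hypot(Q[...,0]-c[0],Q[...,1]-c[1])<r)]
k=f(P,C+.042*U,.045);q=(k[:,:2]-C)@U;print("bar u",len(k),q.min(),q.max(),"across",np.ptp((k[:,:2]-C)@[-U[1],U[0]]),k[:,2].max())
for Q in(P0,P):print("dimmer",f(Q,[.585,-.255],.07).mean(0))
i=d["image"][140:260,180:340];cv2.imwrite("pics/t2.png",cv2.resize(i,(800,600)))
E
```

```text
[0.4575026  0.00354312 0.22771689] [-0.33747347 -0.90608316 -0.23243444]
bar u 224 0.02646001516298696 0.04941441466811015 across 0.0648533121019168 0.12932980991056908
dimmer [ 0.58061149 -0.2567731   0.11645288]
dimmer [ 0.58064333 -0.25682824  0.11628954]
```

View pics/t2.png

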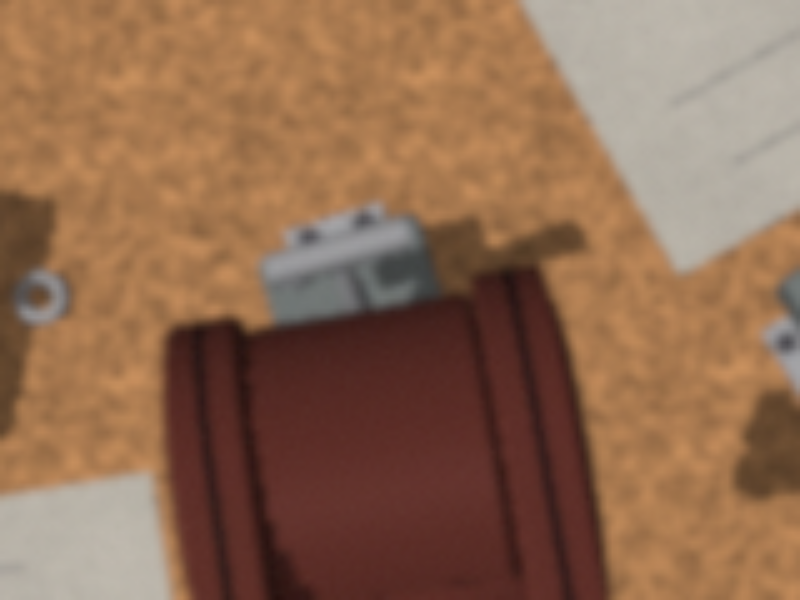

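The crossbar, at (345,245), lies over the far end of the box. That puts it on the on stop, about 42 mm past the hinge. The dimmer is unmoved and the arm is clear, so I'm handing in.

```bash
python3 -c "
from workcell import ctrl
print(ctrl.finish_job())"
```

```text
the job is handed in; nothing more can be done
None
```

I threw the isolator lever over to its on stop, left the dimmer where it was set with the arm clear of everything, and handed the job in at about 5 s; it returned no verdict.

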